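Pin two weld brackets to a fixture through a hidden hole

TASK

On the blue welding fixture two loose brackets lie one on the other with their holes out of line. Bring both holes into line over the fixture, take the yellow-headed pin from its red stand and pass it down through both brackets and on into the drilled block inside the fixture until it is fully home, collar down flat on the upper bracket, then let go. The block's hole is out of sight and a little off the fixture's centre, so feel for it gently, with never more than 40 N between the pin and the brackets or the fixture, and leave the can, the try square and the orange magnet block alone.

Things in the scene. Friction and masses are not known exactly. Their poses are not given: they have to be found in the camera images.
- fixture: Blue fixed fixture, a raised plate 140 mm (its x) by 320 mm (its y), top face 50 mm above the bench. Origin under its centre at bench height, z up. Its 12 mm top plate has a 40 mm clearance hole in the middle. Inside lies a locked brass block, flat top 14 mm below the fixture's top face, with an upright 20 mm hole (1 mm chamfer, 30 mm deep).
- fixture_hole (a point): Centre of the 40 mm clearance hole, on the fixture's top face. The hole of the brass block below is off this point by an unknown amount, up to 7 mm along the fixture's x and up to 7 mm along its y, not reported: find it by touch with the pin. The brackets slide on the fixture, so the pin can carry them along sideways as it searches.
- lower_bracket: Silver bracket, flat on the fixture, arm to about the fixture's +y. Origin on its hole's axis at the eye's underside; x runs along the arm from hole to tab, z up. Eye 64 x 64 x 12 mm, hole 21 mm; arm 40 mm wide, 12 mm thick, ends 140 mm from the hole. 0.3 kg.
- lower_bracket_tab (a point): Middle of the top edge of the lower bracket's upright tab: 115 mm from the hole along the arm, 54 mm above the underside of the eye. The tab is 14 mm thick (along the arm), 40 mm wide and rises 42 mm above the arm's top face.
- upper_bracket: Copper-coloured bracket, eye on the lower eye, arm to about the fixture's -y, kept level by a 12 mm packer fixed under it near the tab. Origin on its hole's axis at the eye's underside; x runs along the arm from hole to tab, z up. Eye 64 x 64 x 12 mm, hole 21 mm; arm 40 mm wide, 12 mm thick, ends 140 mm from the hole. 0.3 kg.
- upper_bracket_tab (a point): Middle of the top edge of the upper bracket's upright tab: 115 mm from the hole along the arm, 54 mm above the underside of the eye. The tab is 14 mm thick (along the arm), 40 mm wide and rises 42 mm above the arm's top face.
- pin: Loose steel pin, upright in the stand, 0.3 kg. Origin at its lower tip, z up. Shank 18 mm in diameter, 62 mm long, the lowest 4 mm tapering to a 14 mm flat tip; collar 34 mm wide at 62 to 68 mm; square yellow head 26 x 26 mm at 68 to 116 mm, faces square to its x and y. In the stand its tip is 8 mm above the bench; fully home, 12 mm.
- pin_head (a point): Centre of the top of the pin's head, 116 mm above its tip.
- stand: Red fixed block 84 x 84 x 70 mm with a 24 mm hole; the pin's collar rests on its top. Origin under its centre at bench height.
- can: Bystander: green can, 66 mm in diameter and 160 mm tall, standing; origin at the centre of its underside.
- square: Bystander: try square lying on the bench, dark stock 140 mm long with a 190 mm steel blade; origin under the stock's middle.
- magnet: Bystander: orange magnetic corner block, L-shaped, 100 x 100 mm and 30 mm tall, lying on the bench; origin under its middle.
Mind the look-alikes: they are no part of the job. Leave any purple or turquoise look-alike of the lower_bracket alone.

How it is judged:
At the end, for the whole second after the job is handed in: Pin released, still, within 0.07 rad of upright, in the block: tip below 15.5 mm over the bench and within 12 mm of the clearance hole centre; both bracket hole axes within 4 mm of the pin; both brackets flat in their stack (3 mm, 0.05 rad) (z of pin in the frame of fixture below 0.0155 m and horizontal distance between pin and fixture_hole below 0.012 m and angle between pin's own z axis and vertical below 0.07 rad and horizontal distance between pin and lower_bracket below 0.004 m and horizontal distance between pin and upper_bracket below 0.004 m and angle between each of lower_bracket, upper_bracket's own z axis and vertical below 0.05 rad and z of lower_bracket in the frame of fixture below 0.053 m and z of upper_bracket in the frame of fixture below 0.065 m and linear speed of pin below 0.02 m/s); the robot touches nothing.
It fails at once if the pin is pressed on a bracket with more than 40 N (contact force between pin and lower_bracket above 40 N or contact force between pin and upper_bracket above 40 N).
It fails at once if the pin is pressed on the fixture or its block with more than 40 N (contact force between pin and fixture above 40 N).
It fails at once if the can, the square or the magnet is moved more than 30 mm or the can is tipped (distance of any of can, square, magnet from where it was at the start of the episode above 0.03 m or angle between can's own z axis and vertical above 0.3 rad).
It also fails if it takes over 72 s, if anything falls off the work surface, if the arm or the gripper's body presses on something with over 40 N, if the wrist force passes 120 N, or if a joint passes its speed limit or range.

ROBOT

A 6-joint arm with a two-finger parallel gripper is mounted at the origin on the work surface. World frame = base frame: x ahead of the robot, y to its left, z up, the work surface at z = 0. Lengths are in m, angles in rad, forces in N, time in s.
With the tool pointing down it reaches from about 0.35 to 0.775 m from the base axis. Payload 7.3 kg.
Tool frame: the origin (TCP) lies at the centre of the arm's flange, where the gripper is bolted on; the fingertips stand 178 mm ahead of it and the grasp point (between the pads) lies robot.pinch_z ahead of it (robot.pinch_z is the distance from the TCP to the grasp point, in m); x points along the fingers, z is the direction in which the jaws open and shut, and the axes are right-handed (so a half turn about x gives the same grasp; the last joint's range is limited). The gripper opens to 92 mm and grips with 3 to 60 N. Pads are 19 mm wide; open, the fingers measure 130 mm over their backs; the gripper's body (75 mm by 190 mm) begins 47 mm behind the grasp point.
Start: joints at [1.2, 0.342, 1.524, -0, 1.275, -0.146], TCP at [0.117, 0.512, 0.405] pointing down, gripper open.
Joint ranges: [-2.53, 2.53], [-0.77, 2.02], [0.04, 2.7], [-1, 4.14], [0.28, 2.66], [-3.11, 3.11]. Speed limits (rad/s): [2.57, 2.57, 3.14, 3.14, 3.14, 3.14].

INTERFACE

Orientations are given as [roll, pitch, yaw] about the fixed x, y, z axes, in that order (R = Rz(yaw) Ry(pitch) Rx(roll)).
In Python, from cell import robot gives the robot as it stands.
- The arm moves only by the shell command python3 -m jog 'ROWS' [FORCE]. ROWS is JSON, a list of rows, each an object of numbers: "fingers": the closure, from 0 (fully open) to 1 (shut); "x", "y", "z": the shift along the tool's x, y, z in cm; "spin": the turn about the tool's x in degrees. A call has 1 to 5 rows; each row is the pose to reach, as a shift and turn from the pose commanded when the call began, along the tool's axes at that moment; what a row does not reach only later rows make up. A row lasts 1/8 s, in which the tool goes at most 62.5 mm and 10.7 degrees, less where a joint would pass 70% of its speed; a pose out of reach is approached as far as the arm can. A call with a gripper value outside its range is refused whole. The fingers move at their own pace and stop on an object; FORCE is the grip in N (left out, the last holds). Time passes only in rows, so rows that repeat a pose let the fingers close. It gives the time, the measured TCP pose, the force and the opening at its end, in the units of the state.
- robot.observe(): the state, without advancing time (a new reading comes with each control period).
- robot.read_camera(name): name is "side" or "top" or "wrist"; returns a dict with "color" (480x640x3 uint8, red, green, blue), "mtx" (3x3 intrinsics, pixels), "view" (4x4, takes a point from world to camera coordinates); the wrist camera has in their place "T_tool_cam" (4x4, takes a point from camera to tool coordinates, whose origin is the TCP and whose axes are the tool frame's). Camera axes: x right, y down, z forward; pixel columns grow to the right and rows downward; lengths in m; the calibration is good to about 2 mm. A picture is of the moment at which its call begins: read the wrist's pose just before it. There is no depth.
- robot.hand_in(): hands the job in, once; it reports no verdict.
Trained networks look in a picture, given as the dict that the camera call returned (one of the last four; its "shot" number tells which), for a name from the list of things; names that differ only in an ending like _2 or _b are one class to them, and where a whole thing is asked for, a point or a joint stands for the part that bears it (a point fixed in the world has none). Each returns a list of dicts, best first, with "conf" (0 to 1); they miss things now and then, are a little off and sometimes report something else, mostly with a low value. They report only what shows in the picture. A call takes as long as a camera call. They do not tell look-alikes from the thing itself.
- robot.look_for(target, picture): "xy" ([column, row] in pixels, amid what is visible of it).
The state is a dict: "time": time; "qpos": joint angles; "qvel": joint speeds; "joint_efforts": joint torques, N m; "tool_pos": TCP position; "tool_rot": TCP orientation; "contact_force": force on the tool from outside, world axes, zero at the start; "torque": the same for the moment, N m; "opening": finger opening in m.
Only numpy, scipy, OpenCV 4.12 (cv2) and the standard library are available. Lean on these libraries where they do the work, as an engineer would, in place of code of your own. Each camera call takes 0.05 s, during which the arm holds its last target. There are 200 camera calls.

## Working session

There is one attempt and no reset: what is moved stays moved. The work goes in short steps, Python scripts to look and compute and a shell command to move; the robot and the scene stay as the last step left them, time stands still between calls to the robot, and variables do not carry over. Pictures are saved under pics/ and viewed, on a budget of 10 in all, crops included, one or two more only if the job needs it, and the job is handed in when it is done.

```bash
ls; mkdir -p pics; python3 - <<'E'
from cell import robot
import cv2,numpy as np
s=robot.observe();print(s['time'],s['tool_pos'],s['tool_rot'],s['contact_force'],s['opening'],robot.pinch_z)
for n in ['top','side']:
    p=robot.read_camera(n);cv2.imwrite(f'pics/{n}0.png',p['color'][:,:,::-1])
    print(n,p['mtx'].tolist(),p['view'].tolist())
    for t in ['fixture','fixture_hole','lower_bracket','lower_bracket_tab','upper_bracket','upper_bracket_tab','pin','pin_head','stand','can','square','magnet']:
        print(t,[(np.round(d['xy']).tolist(),round(d['conf'],2)) for d in robot.look_for(t,p)][:4])
E
```

```text
pics
0.0 [0.11695032 0.51165931 0.40404292] [ 2.9861725   1.56921918 -1.9510482 ] [-0.81110327  0.54523366 -0.45525823] 0.09159634996160078 0.1592
top [[507.36233607943814, 0.0, 323.8828518384548], [0.0, 507.36233607943814, 244.10807176702406], [0.0, 0.0, 1.0]] [[-0.026376973916463972, -0.999633264599027, -0.006131195160967075, 0.019483665153404526], [-0.9740646606655095, 0.02708014254299993, -0.22464350140263767, 0.5929506274595847], [0.22472715031699275, 4.6764756940899075e-05, -0.9744217288851177, 1.087442738691049], [0.0, 0.0, 0.0, 1.0]]
fixture [([325.0, 247.0], 0.92), ([167.0, 314.0], 0.7)]
fixture_hole [([340.0, 245.0], 0.61)]
lower_bracket [([415.0, 173.0], 0.97), ([302.0, 269.0], 0.91), ([234.0, 364.0], 0.86), ([356.0, 364.0], 0.81)]
lower_bracket_tab [([314.0, 180.0], 0.96), ([359.0, 360.0], 0.73), ([301.0, 268.0], 0.72), ([415.0, 171.0], 0.65)]
upper_bracket [([355.0, 263.0], 0.66)]
upper_bracket_tab [([355.0, 262.0], 0.6)]
pin [([466.0, 284.0], 0.56), ([321.0, 248.0], 0.19)]
pin_head [([468.0, 287.0], 0.73)]
stand [([460.0, 292.0], 0.87)]
can [([166.0, 313.0], 0.95)]
squa
[... 388 characters left out ...]
0.5961595335513856, 0.6059604588195523], [0.0, 0.0, 0.0, 1.0]]
fixture [([334.0, 294.0], 0.84), ([449.0, 369.0], 0.57), ([509.0, 367.0], 0.48)]
fixture_hole [([335.0, 292.0], 0.88)]
lower_bracket [([378.0, 240.0], 0.93), ([284.0, 252.0], 0.75), ([170.0, 293.0], 0.73), ([483.0, 283.0], 0.67)]
lower_bracket_tab [([288.0, 254.0], 0.94), ([380.0, 236.0], 0.76), ([174.0, 291.0], 0.69), ([262.0, 378.0], 0.62)]
upper_bracket [([353.0, 280.0], 0.97)]
upper_bracket_tab [([354.0, 285.0], 0.88)]
pin [([449.0, 367.0], 0.97)]
pin_head [([450.0, 366.0], 0.89)]
stand [([442.0, 395.0], 0.95)]
can [([169.0, 206.0], 0.75)]
square [([245.0, 200.0], 0.57), ([336.0, 293.0], 0.23)]
magnet [([504.0, 367.0], 0.56)]
```

View pics/top0.png

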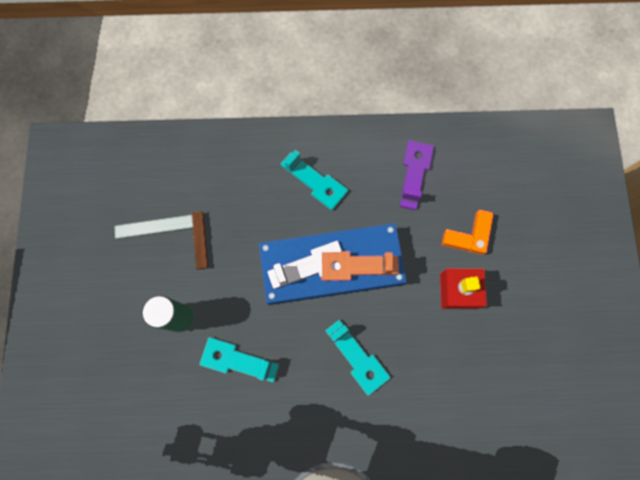

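View pics/side0.png

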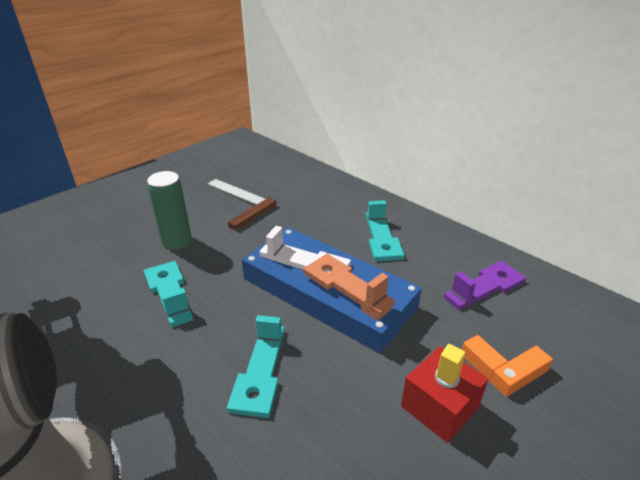

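Top view: silver bracket on the fixture with tab at about (278,272); copper bracket with hole (337,266) and tab (391,263); pin (469,285) in red stand. Look-alikes: turquoise at (315,180), (238,360) and (358,358), purple at (417,173), all on the bench. The silver one on the blue fixture under the copper eye is the one meant. I'll confirm that in an enlarged crop.

```bash
cat > h.py <<'E'
from cell import robot
import cv2,numpy as np
def plane(p,uv,z):
    V=np.array(p['view']);R,t=V[:3,:3],V[:3,3]
    d=R.T@np.linalg.inv(p['mtx'])@np.array([uv[0],uv[1],1.]);c=-R.T@t
    return (c+d*(z-c[2])/d[2])
def proj(p,X):
    V=np.array(p['view']);q=p['mtx']@(V[:3,:3]@np.array(X)+V[:3,3]);return q[:2]/q[2]
def wview(p,s):
    from scipy.spatial.transform import Rotation as Ro
    T=np.eye(4);T[:3,:3]=Ro.from_euler('xyz',s['tool_rot']).as_matrix();T[:3,3]=s['tool_pos']
    p['view']=np.linalg.inv(T@np.array(p['T_tool_cam']));return p
E
python3 - <<'E'
from h import *
p=robot.read_camera('top');im=p['color'][:,:,::-1]
c=cv2.resize(im[215:315,250:410],None,fx=5,fy=5,interpolation=cv2.INTER_CUBIC);cv2.imwrite('pics/crop1.png',c)
hsv=cv2.cvtColor(im,cv2.COLOR_BGR2HSV)
b=cv2.inRange(hsv,(100,120,60),(125,255,255));b[:,:250]=0;b[:,420:]=0
pts=cv2.findNonZero(b);h=cv2.convexHull(pts)
print('blue rect',cv2.minAreaRect(h),[np.round(plane(p,q,.05),4)[:2].tolist() for q in cv2.boxPoints(cv2.minAreaRect(h))])
y=cv2.inRange(hsv,(22,150,120),(34,255,255));q=np.column_stack(np.nonzero(y))[:,::-1];print('yel',q.mean(0),len(q),cv2.minAreaRect(cv2.findNonZero(y)),plane(p,q.mean(0),.124))
r=cv2.inRange(hsv,(0,180,90),(4,255,255));r[:250]=0;print('red',cv2.boundingRect(r),cv2.minAreaRect(cv2.findNonZero(r)))
s=robot.observe();from scipy.spatial.transform import Rotation as Ro
print(Ro.from_euler('xyz',s['tool_rot']).as_matrix().round(3))
E
```

```text
blue rect ((331.75030517578125, 263.2082824707031), (62.26760482788086, 141.71368408203125), 81.51839447021484) [[0.6046, 0.158], [0.6455, -0.1691], [0.5003, -0.1814], [0.4615, 0.1368]]
yel [470.33936652 284.08144796] 221 ((470.1153869628906, 284.0769348144531), (13.532013893127441, 17.454336166381836), 78.69007110595703) [ 0.48467891 -0.30463526  0.124     ]
red (441, 269, 45, 39) ((463.0, 288.0), (38.0, 44.0), 90.0)
[[ 0.    -0.975  0.223]
 [ 0.     0.223  0.975]
 [-1.    -0.     0.   ]]
```

View pics/crop1.png

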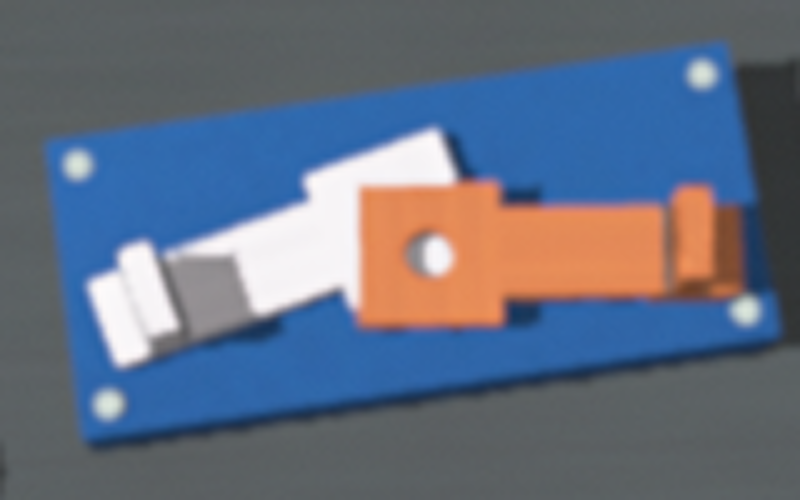

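The crop confirms that the silver bracket lies on the fixture under the copper eye. Its eye corners are at crop (305,178), (437,127), (458,182), its tab top edge is near (150,290), and the copper hole is at (430,256). Next I'll measure them.

```bash
cat >> h.py <<'E'
from scipy.spatial.transform import Rotation as Ro
def go(x,y,z,jaw=None):
    "shift (cm, tool axes) and spin for grasp point at x,y,z with jaw axis (tool z) at world angle jaw deg"
    s=robot.observe();R=Ro.from_euler('xyz',s['tool_rot']).as_matrix()
    g=np.array(s['tool_pos'])+R[:,0]*robot.pinch_z
    d=R.T@(np.array([x,y,z])-g)*100
    a=np.degrees(np.arctan2(R[1,2],R[0,2]))
    sp=0 if jaw is None else -((jaw-a+90)%180-90)
    print('t %.2f g'%s['time'],g.round(4),'jaw %.1f'%a,'=> x y z',d.round(2),'spin %.1f'%sp,'q6 %.2f'%s['qpos'][5],'F',np.round(s['contact_force'],1))
E
python3 - <<'E'
from h import *
p=robot.read_camera('top')
f=lambda u,v,z:plane(p,(250+(u-2)/5,215+(v-2)/5),z)[:2]
sc=[f(*q,.05) for q in [(78,165),(702,74),(109,404),(745,311)]];C=np.mean(sc,0)
print('screws',np.round(sc,4).tolist(),'fix c',C,'yaw y-axis',np.degrees(np.arctan2(*(sc[0]-sc[1]+sc[2]-sc[3])[::-1])))
print('diag',np.linalg.norm(sc[0]-sc[3]),np.linalg.norm(sc[1]-sc[2]))
print('U hole',f(430,256,.074),'eye',[f(*q,.074).round(4).tolist() for q in [(360,186),(502,183),(508,326),(358,327)]],np.mean([f(*q,.074) for q in [(360,186),(502,183),(508,326),(358,327)]],0))
print('U tab top',[f(*q,.116).round(4).tolist() for q in [(675,186),(713,186),(715,275),(677,278)]],np.mean([f(*q,.116) for q in [(675,186),(713,186),(715,275),(677,278)]],0))
a,b,c=[f(*q,.062) for q in [(305,178),(437,127),(458,182)]]
print('L eye side',np.linalg.norm(a-b));ex=(a-b)/np.linalg.norm(a-b);n=np.array([-ex[1],ex[0]]);
n=n*np.sign(n@(c-b));print('ang',np.degrees(np.arctan2(ex[1],ex[0])),'hole',(a+b)/2+n*.032)
q=[(120,247),(150,240),(182,330),(150,343)]
T=[f(*k,.104) for k in q];print('L tab',np.round(T,4).tolist(),np.mean(T,0))
for k,z in [((340,245),.05)]:pass
hs=np.mean([f(*q,.074) for q in [(360,186),(502,183),(508,326),(358,327)]],0)
for z in(.12,.124):print('pin',plane(p,(470.3,284.1),z))
E
```

```text
screws [[0.5928, 0.1391], [0.6281, -0.1512], [0.4816, 0.1252], [0.5162, -0.1646]] fix c [ 0.55470146 -0.01286194] yaw y-axis 96.87350006466528
diag 0.3131933502923031 0.3127803637343607
U hole [ 0.54117044 -0.02150937] eye [[0.5741, 0.009], [0.5737, -0.055], [0.5086, -0.0552], [0.5099, 0.0116]] [ 0.54158013 -0.02241326]
U tab top [[0.5613, -0.1278], [0.5608, -0.1443], [0.5217, -0.1429], [0.5208, -0.1265]] [ 0.54117549 -0.13535422]
L eye side 0.06490263762260977
ang 110.03838914960761 hole [ 0.56217447 -0.00735689]
L tab [[0.5433, 0.1144], [0.5461, 0.1013], [0.506, 0.0877], [0.5007, 0.1016]] [0.52401547 0.10121543]
pin [ 0.48520642 -0.3057006   0.12      ]
pin [ 0.48464163 -0.30454837  0.124     ]
```

```bash
python3 -c "
from h import *
go(.524,.1012,.22,109.4)"
```

```text
t 1.40 g [0.117  0.5118 0.2455] jaw 77.1 => x y z [  2.55 -48.83 -30.95] spin -32.3 q6 -0.15 F [-0.5 -0.1  0.2]
```

```bash
python3 -m jog '[{"y":-5,"z":-3.1},{"y":-10,"z":-6.2},{"y":-15,"z":-9.3},{"y":-20,"z":-12.4},{"y":-25,"z":-15.5}]'
python3 -m jog '[{"y":-5,"z":-3.1,"spin":-7},{"y":-10,"z":-6.2,"spin":-14},{"y":-15,"z":-9.3,"spin":-21},{"y":-20,"z":-12.4,"spin":-28},{"y":-23.8,"z":-15.4,"x":2.5,"spin":-32.3}]'
python3 -c "
from h import *
go(.524,.1012,.103,109.4)"
```

```text
t 1.40 g [0.117  0.5118 0.2455] jaw 77.1 => x y z [ 14.25 -48.83 -30.96] spin -32.3 q6 -0.15 F [-0.5 -0.1  0.2]$[0]: bad value
$[0]: bad value
```

```bash
python3 -m jog '[{"fingers":0,"y":-5,"z":-3.1},{"fingers":0,"y":-10,"z":-6.2},{"fingers":0,"y":-15,"z":-9.3},{"fingers":0,"y":-20,"z":-12.4},{"fingers":0,"y":-25,"z":-15.5}]'
python3 -m jog --help | head -20
```

```text
$[0]: bad value
invalid input: not JSON, or not a number
```

```bash
python3 -m jog '[{"fingers":0,"x":0,"y":-5,"z":-3.1,"spin":0},{"fingers":0,"x":0,"y":-10,"z":-6.2,"spin":0},{"fingers":0,"x":0,"y":-15,"z":-9.3,"spin":0},{"fingers":0,"x":0,"y":-20,"z":-12.4,"spin":0},{"fingers":0,"x":0,"y":-25,"z":-15.5,"spin":0}]'
```

```text
time: 2.02
tool_pos: [0.3272, 0.3035, 0.405]
tool_rot: [-0.674, 1.57, 0.672]
contact_force: [0.9, 0.9, 0.5]
opening: 0.0919
```

```bash
python3 -m jog '[{"fingers":0,"x":0,"y":-5,"z":-3.1,"spin":-7},{"fingers":0,"x":0,"y":-10,"z":-6.2,"spin":-14},{"fingers":0,"x":0,"y":-15,"z":-9.3,"spin":-21},{"fingers":0,"x":1,"y":-20,"z":-12.4,"spin":-28},{"fingers":0,"x":3,"y":-23.8,"z":-15.4,"spin":-32.3}]'
python3 -c "
from h import *
go(.524,.1012,.103,109.4)"
```

```text
time: 2.65
tool_pos: [0.5255, 0.1, 0.375]
tool_rot: [-1.812, 1.568, 0.099]
contact_force: [-0.8, 0.6, -0.2]
opening: 0.0918
t 2.65 g [0.5259 0.1    0.2158] jaw 109.5 => x y z [11.28  0.17  0.18] spin 0.1 q6 -1.87 F [-0.8  0.6 -0.2]
```

```bash
python3 -m jog '[{"fingers":0,"x":5,"y":0.1,"z":0.1,"spin":0},{"fingers":0.3,"x":9,"y":0.2,"z":0.2,"spin":0},{"fingers":0.4,"x":11,"y":0.2,"z":0.2,"spin":0},{"fingers":0.4,"x":11.3,"y":0.2,"z":0.2,"spin":0},{"fingers":0.5,"x":11.3,"y":0.2,"z":0.2,"spin":0}]' 25
python3 -m jog '[{"fingers":0.8,"x":0,"y":0,"z":0,"spin":0},{"fingers":1,"x":0,"y":0,"z":0,"spin":0},{"fingers":1,"x":0,"y":0,"z":0,"spin":0},{"fingers":1,"x":0,"y":0,"z":0,"spin":0}]'
python3 -c "
from h import *
go(.5165,.0957,.103)"
```

```text
time: 3.28
tool_pos: [0.5216, 0.1031, 0.2624]
tool_rot: [-1.785, 1.57, 0.125]
contact_force: [0.6, 0.4, 1.5]
opening: 0.0565
time: 3.78
tool_pos: [0.5214, 0.1029, 0.2619]
tool_rot: [-2.306, 1.57, -0.396]
contact_force: [1.2, -3.4, 0.4]
opening: 0.0167
t 3.77 g [0.5214 0.1029 0.1027] jaw 109.4 => x y z [-0.03  0.71 -0.51] spin 0.0 q6 -1.86 F [ 1.2 -3.4  0.4]
```

```bash
python3 -m jog '[{"fingers":1,"x":0,"y":0,"z":0,"spin":0},{"fingers":1,"x":0,"y":0.3,"z":-0.2,"spin":0},{"fingers":1,"x":0,"y":0.6,"z":-0.4,"spin":0},{"fingers":1,"x":0,"y":0.9,"z":-0.5,"spin":0},{"fingers":1,"x":0,"y":0.9,"z":-0.5,"spin":0}]'
python3 -m jog '[{"fingers":0.6,"x":0,"y":0,"z":0,"spin":0},{"fingers":0.4,"x":0,"y":0,"z":0,"spin":0},{"fingers":0.3,"x":-2,"y":0,"z":0,"spin":0},{"fingers":0,"x":-7,"y":0,"z":0,"spin":0},{"fingers":0,"x":-10,"y":0,"z":0,"spin":0}]'
python3 - <<'E'
from h import *
# wanted: above U tab
go(.5412,-.1354,.2,90)
p=robot.read_camera('top')
cv2.imwrite('pics/top2.png',cv2.resize(p['color'][215:315,250:410,::-1],None,fx=5,fy=5,interpolation=cv2.INTER_CUBIC))
E
```

```text
time: 4.4
tool_pos: [0.5144, 0.0951, 0.262]
tool_rot: [-2.139, 1.57, -0.23]
contact_force: [1.0, 1.2, 2.8]
opening: 0.0139
time: 5.03
tool_pos: [0.5145, 0.0952, 0.3635]
tool_rot: [-1.957, 1.57, -0.047]
contact_force: [0.6, -0.4, 0.0]
opening: 0.059
t 5.03 g [0.5146 0.0952 0.2043] jaw 109.4 => x y z [  0.43   5.16 -22.63] spin 19.4 q6 -1.87 F [ 0.6 -0.4  0. ]
```

View pics/top2.png

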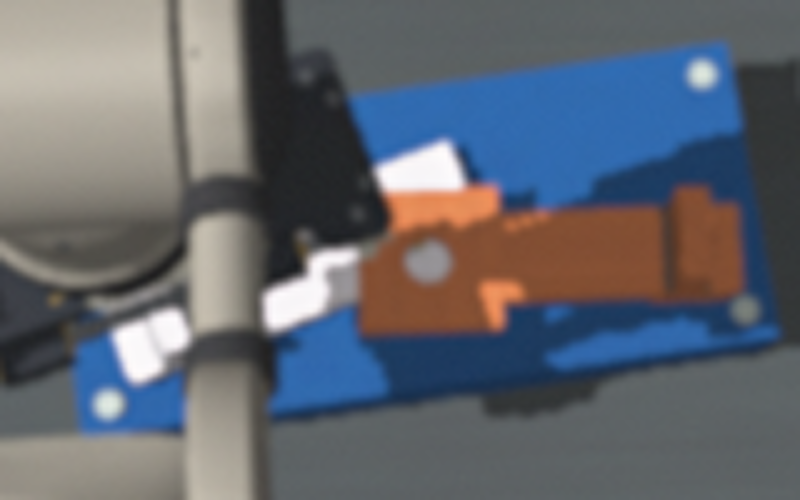

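The silver eye corner moved to (450,140) as intended. The copper hole is now near (428,262), with its tab unchanged near (694,230). Next, the copper tab.

```bash
python3 -m jog '[{"fingers":0,"x":0,"y":1,"z":-5,"spin":4},{"fingers":0,"x":0,"y":2,"z":-10,"spin":8},{"fingers":0,"x":0,"y":3,"z":-15,"spin":12},{"fingers":0,"x":0,"y":4,"z":-20,"spin":16},{"fingers":0,"x":0,"y":5.2,"z":-22.6,"spin":19.4}]'
python3 -m jog '[{"fingers":0.3,"x":0,"y":0,"z":0,"spin":0}]'
python3 - <<'E'
from h import *
go(.5412,-.1354,.117,90)
s=robot.observe();p=wview(robot.read_camera('wrist'),s)
cv2.imwrite('pics/w1.png',p['color'][:,:,::-1])
for n,X in [('C',(.5547,-.0129,.05)),('Uhole',(.541,-.022,.074)),('Utab',(.5412,-.1354,.116))]:print(n,proj(p,X).round(0))
for t in ['upper_bracket_tab','upper_bracket','fixture_hole']:print(t,robot.look_for(t,p)[:2])
E
```

```text
time: 5.7
tool_pos: [0.5405, -0.1376, 0.3609]
tool_rot: [1.524, 1.57, 3.091]
contact_force: [-1.1, 0.3, -0.0]
opening: 0.0922
time: 5.82
tool_pos: [0.5402, -0.137, 0.3609]
tool_rot: [1.328, 1.569, 2.896]
contact_force: [-0.5, 0.4, -0.5]
opening: 0.0859
t 5.83 g [ 0.5399 -0.1369  0.2017] jaw 89.8 => x y z [ 8.47 -0.14  0.15] spin -0.2 q6 -1.95 F [-0.5  0.4 -0.5]
C [489. 246.]
Uhole [491. 237.]
Utab [321. 260.]
upper_bracket_tab [{'xy': [427.8, 233.2], 'conf': 0.93}, {'xy': [576.3, 226.6], 'conf': 0.72}]
upper_bracket [{'xy': [425.4, 233.3], 'conf': 0.87}]
fixture_hole [{'xy': [426.4, 262.8], 'conf': 0.83}]
```

View pics/w1.png

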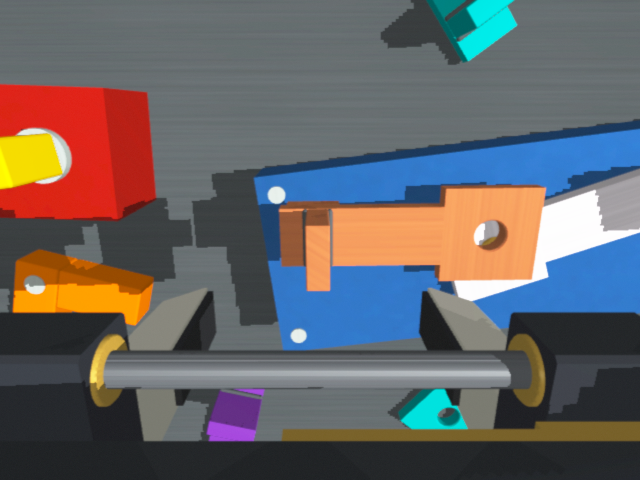

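```bash
python3 - <<'E'
from h import *
s=robot.observe();p=wview(robot.read_camera('wrist'),s)
print('Uhole',plane(p,(490,234),.074),'screws (expect .5162,-.1646 / .6281,-.1512)',plane(p,(276.5,195),.05),plane(p,(298.5,336),.05))
print('eye',np.mean([plane(p,q,.074) for q in [(443,186),(545,186),(532,279),(438,279)]],0),[plane(p,q,.074).round(4)[:2].tolist() for q in [(443,186),(545,186),(532,279),(438,279)]])
print('tab',[plane(p,q,.116).round(4)[:2].tolist() for q in [(306,235),(331,235),(330,291),(306,291)]])
go(.5412,-.1354,.117,90)
E
```

```text
Uhole [ 0.53898632 -0.01989556  0.074     ] screws (expect .5162,-.1646 / .6281,-.1512) [ 0.51775148 -0.16306332  0.05      ] [ 0.62955454 -0.14895348  0.05      ]
eye [ 0.53905933 -0.02032059  0.074     ] [[0.507, -0.054], [0.5069, 0.0113], [0.5712, 0.0129], [0.5712, -0.0516]]
tab [[0.5272, -0.1407], [0.5272, -0.1268], [0.5613, -0.127], [0.5613, -0.141]]
t 6.08 g [ 0.5406 -0.1339  0.2024] jaw 90.1 => x y z [ 8.54 -0.07 -0.16] spin 0.1 q6 -1.95 F [-0.1 -0.   0.3]
```

```bash
python3 -m jog '[{"fingers":0.3,"x":4,"y":0,"z":-0.2,"spin":0},{"fingers":0.4,"x":7.5,"y":0,"z":-0.2,"spin":0},{"fingers":0.5,"x":8.5,"y":0,"z":-0.2,"spin":0},{"fingers":0.8,"x":8.5,"y":0,"z":-0.2,"spin":0},{"fingers":1,"x":8.5,"y":0,"z":-0.2,"spin":0}]' 25
python3 -m jog '[{"fingers":1,"x":0,"y":0,"z":0,"spin":0},{"fingers":1,"x":0,"y":0,"z":0,"spin":0},{"fingers":1,"x":0,"y":0,"z":0,"spin":0}]'
python3 -m jog '[{"fingers":1,"x":0,"y":-0.4,"z":0.2,"spin":0},{"fingers":1,"x":0,"y":-0.8,"z":0.4,"spin":0},{"fingers":1,"x":0,"y":-1.2,"z":0.6,"spin":0},{"fingers":1,"x":0,"y":-1.7,"z":0.9,"spin":0},{"fingers":1,"x":0,"y":-1.7,"z":0.9,"spin":0}]'
python3 - <<'E'
from h import *
go(.5547,-.0129,.074)
s=robot.observe();p=wview(robot.read_camera('wrist'),s)
cv2.imwrite('pics/w2.png',p['color'][:,:,::-1])
for n,X in [('C',(.5562,-.0109,.074)),('Cb',(.5562,-.0109,.05))]:print(n,proj(p,X).round(0))
E
```

```text
time: 6.7
tool_pos: [0.5411, -0.1371, 0.2782]
tool_rot: [-1.933, 1.568, -0.362]
contact_force: [0.5, 0.3, 0.5]
opening: 0.0301
time: 7.08
tool_pos: [0.5408, -0.1371, 0.2776]
tool_rot: [-1.819, 1.569, -0.248]
contact_force: [-0.9, 1.7, 5.9]
opening: 0.0136
time: 7.7
tool_pos: [0.5575, -0.1286, 0.2776]
tool_rot: [-2.912, 1.569, -1.341]
contact_force: [-3.2, -2.2, 6.9]
opening: 0.0137
t 7.70 g [ 0.5576 -0.1288  0.1184] jaw 90.0 => x y z [ 4.43  0.28 11.59] spin 0.0 q6 -1.93 F [-3.2 -2.2  6.9]
C [569. 285.]
Cb [543. 267.]
```

View pics/w2.png

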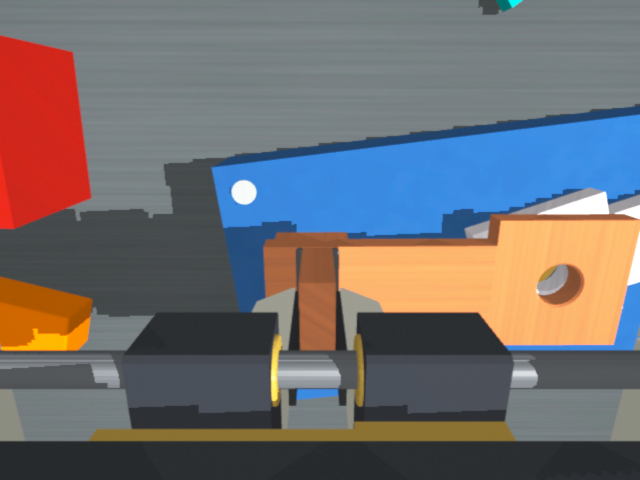

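```bash
python3 - <<'E'
from h import *
s=robot.observe();p=wview(robot.read_camera('wrist'),s)
print('screw',plane(p,(244,192.5),.05)-[.5162,-.1646,.05])
print('hole',plane(p,(559,285),.074),'eye',np.mean([plane(p,q,.074) for q in [(490,215),(639,216),(615,346),(490,345)]],0))
cv2.imwrite('pics/w3.png',cv2.resize(p['color'][235:335,500:640,::-1],None,fx=5,fy=5,interpolation=cv2.INTER_CUBIC))
for n,z in [('Ltop',.062),('Lbot',.05)]:
  c=plane(p,(559,285),.074);c[2]=z;print(n,proj(p,c))
E
```

```text
screw [ 6.57301746e-04 -1.32418270e-03 -1.38777878e-17]
hole [ 0.55631466 -0.01539549  0.074     ] eye [ 0.55568194 -0.0158789   0.074     ]
Ltop [545.79933592 275.29533525]
Lbot [533.96917833 266.59821875]
```

View pics/w3.png

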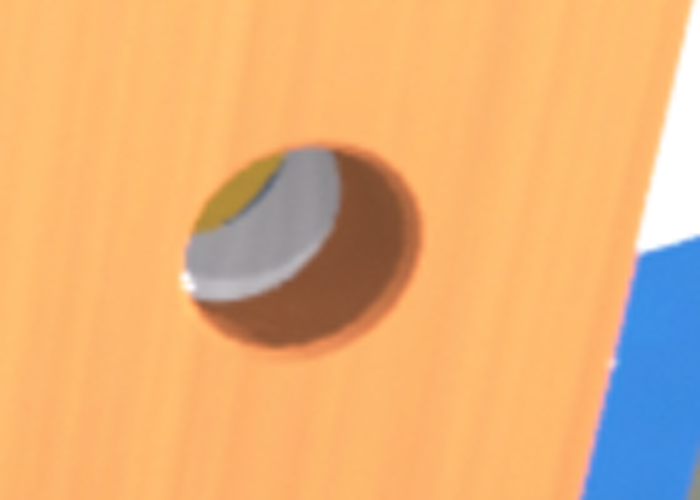

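Through the copper hole the lower hole shows nearly concentric, with brass beyond it at about (545,278), so the holes line up to about 1 mm. I'll release and go to the pin.

```bash
python3 -m jog '[{"fingers":0.6,"x":0,"y":0,"z":0,"spin":0},{"fingers":0.4,"x":0,"y":0,"z":0,"spin":0},{"fingers":0.3,"x":-2,"y":0,"z":0,"spin":0},{"fingers":0.2,"x":-7,"y":0,"z":0,"spin":0},{"fingers":0,"x":-12,"y":0,"z":0,"spin":0}]'
python3 -m jog '[{"fingers":0,"x":0,"y":1.5,"z":-4,"spin":0},{"fingers":0,"x":0,"y":3,"z":-8,"spin":0},{"fingers":0,"x":0,"y":4.5,"z":-12,"spin":0},{"fingers":0,"x":0,"y":4.5,"z":-12,"spin":0},{"fingers":0,"x":0,"y":4.5,"z":-12,"spin":0}]'
python3 - <<'E'
from h import *
go(.485,-.305,.2)
s=robot.observe();p=wview(robot.read_camera('wrist'),s)
cv2.imwrite('pics/w4.png',p['color'][:,:,::-1])
print(proj(p,(.485,-.305,.124)))
hsv=cv2.cvtColor(p['color'],cv2.COLOR_RGB2HSV)
y=cv2.inRange(hsv,(22,150,120),(34,255,255));k=cv2.findNonZero(y);print(cv2.minAreaRect(k),len(k))
E
```

```text
time: 8.43
tool_pos: [0.5575, -0.128, 0.3975]
tool_rot: [1.086, 1.569, 2.657]
contact_force: [0.9, -0.4, -0.5]
opening: 0.0593
time: 9.05
tool_pos: [0.5127, -0.2478, 0.3964]
tool_rot: [0.252, 1.57, 1.822]
contact_force: [0.2, 0.5, 0.1]
opening: 0.0919
t 9.05 g [ 0.5127 -0.2477  0.2372] jaw 90.0 => x y z [ 3.72  2.76 -5.74] spin 0.0 q6 -2.16 F [0.2 0.5 0.1]
[223.95018362 199.76638763]
((369.7707824707031, 317.58758544921875), (566.0372314453125, 254.6880340576172), 8.45502758026123) 3699
```

View pics/w4.png

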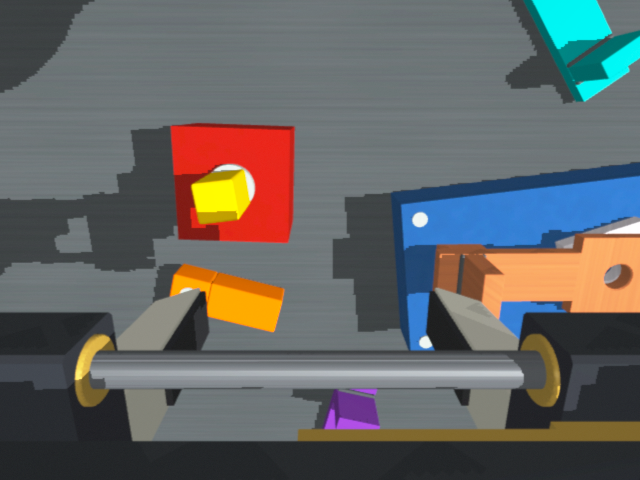

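```bash
python3 - <<'E'
from h import *
s=robot.observe();p=wview(robot.read_camera('wrist'),s)
im=p['color'];hsv=cv2.cvtColor(im,cv2.COLOR_RGB2HSV)
y=cv2.inRange(hsv,(22,150,80),(34,255,255));y[300:]=0
v=im[...,0][y>0];print(np.histogram(v,12))
_,lab,c=cv2.kmeans(v.astype(np.float32)[:,None],2,None,(3,20,1.),3,cv2.KMEANS_PP_CENTERS)
pts=np.column_stack(np.nonzero(y))[:,::-1]
for i in range(2):
    q=pts[lab[:,0]==i];r=cv2.minAreaRect(q.astype(np.float32));B=cv2.boxPoints(r)
    W=np.array([plane(p,b,.124)[:2] for b in B]);e=np.diff(W,axis=0)
    print(c[i],len(q),q.mean(0),r,'centre',W.mean(0).round(4),'sides',np.linalg.norm(e,axis=1).round(4),'ang',np.degrees(np.arctan2(e[:,1],e[:,0])).round(1))
print('all',y.sum()/255,cv2.approxPolyDP(cv2.convexHull(pts.astype(np.int32)),3,True)[:,0].tolist())
r=cv2.inRange(hsv,(0,180,90),(4,255,255));print('stand approx',cv2.approxPolyDP(cv2.convexHull(cv2.findNonZero(r)),4,True)[:,0].tolist())
E
```

```text
(array([  37,  189,   12,   55,  305,   32,   14,   47,   15,   22,   50,
       1677]), array([151.        , 159.66666667, 168.33333333, 177.        ,
       185.66666667, 194.33333333, 203.        , 211.66666667,
       220.33333333, 229.        , 237.66666667, 246.33333333,
       255.        ]))
[182.75182] 689 [216.26124819 198.59361393] ((217.83534240722656, 196.01829528808594), (49.03160095214844, 52.01325607299805), 83.6598129272461) centre [ 0.4832 -0.3083] sides [0.0313 0.03   0.0325] ang [ 96.3   3.3 -83.5]
[252.6676] 1766 [221.59456399 194.5583239 ] ((221.14144897460938, 197.8268280029297), (46.09640121459961, 54.68709182739258), 77.90524291992188) centre [ 0.4843 -0.3063] sides [0.0333 0.028  0.0344] ang [101.9   9.2 -77.7]
all 2455.0 [[249, 201], [237, 218], [200, 222], [191, 184], [213, 172], [241, 169]]
stand approx [[293, 127], [286, 241], [179, 237], [171, 126]]
```

```bash
python3 - <<'E'
from h import *
s=robot.observe();p=wview(robot.read_camera('wrist'),s)
cv2.imwrite('pics/w5.png',cv2.resize(p['color'][150:240,170:290,::-1],None,fx=6,fy=6,interpolation=cv2.INTER_CUBIC))
W=[plane(p,b,.124)[:2] for b in [(191,184),(200,222),(237,218)]]
e=np.diff(W,axis=0);print(np.round(W,4).tolist(),np.linalg.norm(e,axis=1),np.degrees(np.arctan2(e[:,1],e[:,0])),(W[0]+W[2])/2)
S=[plane(p,b,.07)[:2] for b in [(293,127),(286,241),(179,237),(171,126)]];print(np.round(S,4).tolist())
E
```

```text
[[0.4758, -0.3238], [0.4995, -0.3203], [0.4969, -0.2972]] [0.02396346 0.02323237] [ 8.32095989 96.36756028] [ 0.4863503  -0.31047418]
[[0.4447, -0.2647], [0.529, -0.2714], [0.5258, -0.3529], [0.4441, -0.3505]]
```

View pics/w5.png

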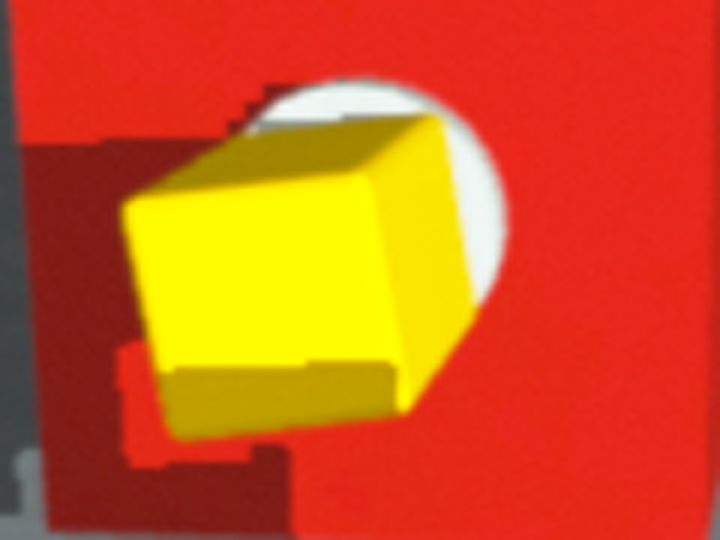

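The pin head's top face is centred at (214,201) in the wrist view, with its sides turned about 7°. That puts the pin at (.486,-.310), matching the stand centre. Grasping it now.

```bash
python3 -c "
from h import *
go(.486,-.310,.109,97.3)"
```

```text
t 9.20 g [ 0.513  -0.247   0.2374] jaw 90.1 => x y z [12.84  2.71 -6.3 ] spin -7.2 q6 -2.16 F [ 0.3  0.  -0.6]
```

```bash
python3 -m jog '[{"fingers":0,"x":1,"y":2,"z":-4,"spin":-4},{"fingers":0,"x":4,"y":2.7,"z":-6.3,"spin":-7.2},{"fingers":0,"x":8,"y":2.7,"z":-6.3,"spin":-7.2},{"fingers":0,"x":12,"y":2.7,"z":-6.3,"spin":-7.2},{"fingers":0.3,"x":12.8,"y":2.7,"z":-6.3,"spin":-7.2}]' 40
python3 -m jog '[{"fingers":0.6,"x":0,"y":0,"z":0,"spin":0},{"fingers":1,"x":0,"y":0,"z":0,"spin":0},{"fingers":1,"x":0,"y":0,"z":0,"spin":0},{"fingers":1,"x":0,"y":0,"z":0,"spin":0},{"fingers":1,"x":0,"y":0,"z":0,"spin":0}]'
python3 -c "
from h import *
go(.5555,-.0145,.2)"
```

```text
time: 9.82
tool_pos: [0.4855, -0.3099, 0.2663]
tool_rot: [0.712, 1.565, 2.41]
contact_force: [0.5, 0.4, 0.8]
opening: 0.0859
time: 10.45
tool_pos: [0.4856, -0.3112, 0.269]
tool_rot: [-2.208, 1.57, -0.511]
contact_force: [0.4, -0.4, 0.8]
opening: 0.0365
t 10.45 g [ 0.4857 -0.3112  0.1098] jaw 97.2 => x y z [ -9.02 -10.65  28.56] spin 0.0 q6 -2.40 F [ 0.4 -0.4  0.8]
```

```bash
python3 -m jog '[{"fingers":1,"x":0,"y":0,"z":0,"spin":0},{"fingers":1,"x":0,"y":0,"z":0,"spin":0},{"fingers":1,"x":-0.5,"y":0,"z":0,"spin":0},{"fingers":1,"x":-1.5,"y":0,"z":0,"spin":0},{"fingers":1,"x":-3,"y":0,"z":0,"spin":0}]'
python3 -m jog '[{"fingers":1,"x":-3,"y":0,"z":0,"spin":0},{"fingers":1,"x":-6,"y":0,"z":0,"spin":0},{"fingers":1,"x":-9,"y":0,"z":0,"spin":0},{"fingers":1,"x":-9.5,"y":0,"z":0,"spin":0},{"fingers":1,"x":-9.5,"y":0,"z":0,"spin":0}]'
python3 -c "
from h import *
go(.5555,-.0145,.235)"
```

```text
time: 11.08
tool_pos: [0.4856, -0.3111, 0.2992]
tool_rot: [0.688, 1.57, 2.385]
contact_force: [-0.6, -0.7, -3.4]
opening: 0.0256
time: 11.7
tool_pos: [0.4855, -0.311, 0.3935]
tool_rot: [0.412, 1.571, 2.108]
contact_force: [-0.4, -0.3, -4.7]
opening: 0.0257
t 11.70 g [ 0.4854 -0.311   0.2343] jaw 97.2 => x y z [ -0.07 -10.68  28.53] spin 0.0 q6 -2.40 F [-0.4 -0.3 -4.7]
```

```bash
python3 -m jog '[{"fingers":1,"x":-0.5,"y":-2,"z":5.4,"spin":0},{"fingers":1,"x":-1,"y":-4,"z":10.8,"spin":0},{"fingers":1,"x":-1,"y":-6,"z":16.2,"spin":0},{"fingers":1,"x":-1,"y":-8,"z":21.6,"spin":0},{"fingers":1,"x":0,"y":-10,"z":27,"spin":0}]'
python3 -m jog '[{"fingers":1,"x":1,"y":-0.5,"z":1.2,"spin":0},{"fingers":1,"x":2.5,"y":-0.7,"z":1.5,"spin":0},{"fingers":1,"x":2.5,"y":-0.7,"z":1.5,"spin":0},{"fingers":1,"x":2.5,"y":-0.7,"z":1.5,"spin":0}]'
python3 - <<'E'
from h import *
go(.5557,-.0145,.18)
s=robot.observe();p=wview(robot.read_camera('wrist'),s)
cv2.imwrite('pics/w6.png',p['color'][:,:,::-1])
print(proj(p,(.5557,-.0145,.074)))
R=Ro.from_euler('xyz',s['tool_rot']).as_matrix();g=np.array(s['tool_pos'])+R[:,0]*robot.pinch_z
print('tip px',proj(p,g-[0,0,.1018]))
E
```

```text
time: 12.32
tool_pos: [0.551, -0.0289, 0.3927]
tool_rot: [1.181, 1.57, 2.878]
contact_force: [1.6, 0.4, -3.8]
opening: 0.0257
time: 12.82
tool_pos: [0.556, -0.0163, 0.3687]
tool_rot: [2.229, 1.571, -2.36]
contact_force: [0.7, -0.6, -3.6]
opening: 0.0257
t 12.82 g [ 0.5559 -0.0164  0.2095] jaw 97.1 => x y z [2.95 0.   0.19] spin 0.0 q6 -1.86 F [ 0.7 -0.6 -3.6]
[320.91391461 232.90790848]
tip px [318.22187534 248.77367038]
```

View pics/w6.png

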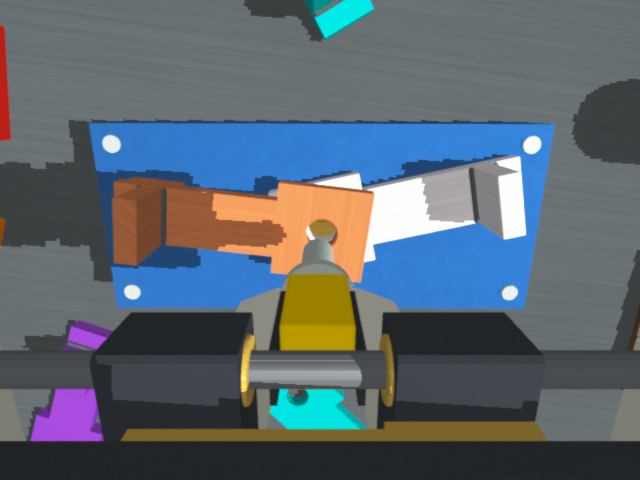

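```bash
python3 - <<'E'
from h import *
s=robot.observe();p=wview(robot.read_camera('wrist'),s)
h=plane(p,(321,231.5),.074);print('hole',h,'eye',np.mean([plane(p,q,.074) for q in [(280,181),(373,191),(363,283),(271,273)]],0),'C',np.mean([plane(p,q,.05) for q in [(111.5,144),(532,145),(132.5,292),(510,293)]],0))
h=h[:2];go(*h,.18)
E
```

```text
hole [ 0.55502934 -0.014455    0.074     ] eye [ 0.55644009 -0.01375722  0.074     ] C [ 0.55513516 -0.01389398  0.05      ]
t 12.93 g [ 0.5562 -0.0161  0.21  ] jaw 97.1 => x y z [3.   0.1  0.18] spin 0.0 q6 -1.86 F [-0.3 -0.4 -3.1]
```

```bash
python3 -m jog '[{"fingers":1,"x":1,"y":0,"z":0.1,"spin":0},{"fingers":1,"x":2,"y":0,"z":0.2,"spin":0},{"fingers":1,"x":2.8,"y":0,"z":0.2,"spin":0},{"fingers":1,"x":3.2,"y":0,"z":0.2,"spin":0},{"fingers":1,"x":3.5,"y":0,"z":0.2,"spin":0}]'
python3 -m jog '[{"fingers":1,"x":0.2,"y":0,"z":0,"spin":0},{"fingers":1,"x":0.4,"y":0,"z":0,"spin":0},{"fingers":1,"x":0.6,"y":0,"z":0,"spin":0}]'
python3 -c "
from h import *
go(.555,-.0139,.14)"
```

```text
time: 13.55
tool_pos: [0.5558, -0.0129, 0.3334]
tool_rot: [0.377, 1.571, 2.074]
contact_force: [-0.5, 0.4, -3.1]
opening: 0.0258
time: 13.92
tool_pos: [0.5557, -0.013, 0.3277]
tool_rot: [-1.637, 1.57, 0.059]
contact_force: [-0.7, 0.0, -3.4]
opening: 0.0259
t 13.93 g [ 0.5558 -0.013   0.1685] jaw 97.2 => x y z [ 2.85  0.09 -0.08] spin 0.0 q6 -1.86 F [-0.7  0.  -3.4]
```

```bash
python3 -m jog '[{"fingers":1,"x":0.2,"y":0.05,"z":-0.1,"spin":0},{"fingers":1,"x":0.5,"y":0.05,"z":-0.1,"spin":0},{"fingers":1,"x":0.8,"y":0.05,"z":-0.1,"spin":0},{"fingers":1,"x":1.1,"y":0.05,"z":-0.1,"spin":0}]'
python3 -m jog '[{"fingers":1,"x":0.3,"y":0,"z":0,"spin":0},{"fingers":1,"x":0.6,"y":0,"z":0,"spin":0},{"fingers":1,"x":0.9,"y":0,"z":0,"spin":0},{"fingers":1,"x":1.2,"y":0,"z":0,"spin":0},{"fingers":1,"x":1.4,"y":0,"z":0,"spin":0}]'
python3 -c "
from h import *
go(.555,-.0139,.14)"
```

```text
time: 14.42
tool_pos: [0.5553, -0.014, 0.3165]
tool_rot: [0.808, 1.57, 2.505]
contact_force: [-0.7, 0.1, -3.7]
opening: 0.0257
time: 15.05
tool_pos: [0.5553, -0.014, 0.3025]
tool_rot: [0.896, 1.57, 2.593]
contact_force: [-2.2, 1.3, -2.2]
opening: 0.0258
t 15.05 g [ 0.5552 -0.0139  0.1433] jaw 97.2 => x y z [0.33 0.02 0.  ] spin 0.0 q6 -1.86 F [-2.2  1.3 -2.2]
```

```bash
python3 -m jog '[{"fingers":1,"x":0.2,"y":0,"z":0,"spin":0},{"fingers":1,"x":0.4,"y":0,"z":0,"spin":0},{"fingers":1,"x":0.5,"y":0,"z":0,"spin":0},{"fingers":1,"x":0.55,"y":0,"z":0,"spin":0}]'
python3 -m jog '[{"fingers":1,"x":0.05,"y":0,"z":0,"spin":0},{"fingers":1,"x":0.05,"y":0,"z":0,"spin":0}]'
python3 -c "
from h import *
go(.555,-.0139,.14)"
```

```text
time: 15.55
tool_pos: [0.5553, -0.0139, 0.2972]
tool_rot: [0.755, 1.57, 2.452]
contact_force: [-1.6, 2.0, -1.7]
opening: 0.0258
time: 15.8
tool_pos: [0.5553, -0.0139, 0.2967]
tool_rot: [0.719, 1.57, 2.416]
contact_force: [-2.5, 2.1, -1.9]
opening: 0.0258
t 15.80 g [ 0.5552 -0.0139  0.1375] jaw 97.2 => x y z [-0.25  0.02  0.  ] spin 0.0 q6 -1.86 F [-2.5  2.1 -1.9]
```

```bash
python3 -m jog '[{"fingers":1,"x":0.05,"y":0,"z":0,"spin":0},{"fingers":1,"x":0.1,"y":0,"z":0,"spin":0}]'
python3 -m jog '[{"fingers":1,"x":0.05,"y":0,"z":0,"spin":0},{"fingers":1,"x":0.1,"y":0,"z":0,"spin":0}]'
python3 -c "
from h import *
go(.555,-.0139,.14)"
```

```text
time: 16.05
tool_pos: [0.5553, -0.0139, 0.2966]
tool_rot: [-1.563, 1.57, 0.133]
contact_force: [-4.8, 3.2, 8.7]
opening: 0.0257
time: 16.3
tool_pos: [0.5553, -0.0139, 0.2965]
tool_rot: [-1.738, 1.569, -0.041]
contact_force: [-8.0, 2.3, 15.3]
opening: 0.0255
t 16.30 g [ 0.5555 -0.0139  0.1373] jaw 97.2 => x y z [-0.27  0.05  0.01] spin 0.0 q6 -1.86 F [-8.   2.3 15.3]
```

```bash
python3 -m jog '[{"fingers":1,"x":-0.1,"y":0,"z":0,"spin":0},{"fingers":1,"x":-0.1,"y":0.1,"z":0,"spin":0},{"fingers":1,"x":-0.1,"y":0.2,"z":0,"spin":0}]'
python3 -m jog '[{"fingers":1,"x":0,"y":0.1,"z":0,"spin":0},{"fingers":1,"x":0,"y":0.2,"z":0,"spin":0}]'
python3 -c "
from h import *
go(.555,-.0139,.14);print(robot.observe()['torque'])"
```

```text
time: 16.68
tool_pos: [0.554, -0.0142, 0.2966]
tool_rot: [-1.634, 1.567, 0.063]
contact_force: [0.3, 4.1, 4.4]
opening: 0.0261
time: 16.92
tool_pos: [0.5525, -0.0146, 0.2966]
tool_rot: [-1.749, 1.565, -0.052]
contact_force: [5.1, 3.2, 3.2]
opening: 0.0255
t 16.93 g [ 0.5534 -0.0146  0.1374] jaw 97.2 => x y z [-0.26 -0.17  0.05] spin 0.0 q6 -1.86 F [5.1 3.2 3.2]
[ 0.96356858 -1.20403239  0.02037077]
```

```bash
python3 -m jog '[{"fingers":1,"x":0.05,"y":0.1,"z":0,"spin":0},{"fingers":1,"x":0.05,"y":0.2,"z":0,"spin":0}]'
python3 -m jog '[{"fingers":1,"x":0,"y":0.1,"z":0,"spin":0},{"fingers":1,"x":0,"y":0.2,"z":0,"spin":0}]'
python3 -m jog '[{"fingers":1,"x":0,"y":0,"z":0.1,"spin":0},{"fingers":1,"x":0,"y":0,"z":0.2,"spin":0}]'
python3 -c "
from h import *
go(.5551,-.0139,.14);print(robot.observe()['torque'])"
```

```text
time: 17.18
tool_pos: [0.5509, -0.0148, 0.2964]
tool_rot: [-1.735, 1.564, -0.039]
contact_force: [6.4, 3.9, 4.7]
opening: 0.0257
time: 17.42
tool_pos: [0.549, -0.0152, 0.2963]
tool_rot: [-1.791, 1.564, -0.094]
contact_force: [6.4, 2.4, 3.4]
opening: 0.0259
time: 17.68
tool_pos: [0.5487, -0.0141, 0.2962]
tool_rot: [-2.144, 1.563, -0.447]
contact_force: [4.0, -2.2, 4.1]
opening: 0.0256
t 17.68 g [ 0.5497 -0.0146  0.137 ] jaw 97.2 => x y z [-0.29 -0.54  0.  ] spin 0.0 q6 -1.86 F [ 4.  -2.2  4.1]
[-0.65894244 -1.16610469 -0.02439646]
```

```bash
python3 -m jog '[{"fingers":1,"x":0,"y":0,"z":0.15,"spin":0},{"fingers":1,"x":0,"y":0,"z":0.3,"spin":0}]'
python3 -m jog '[{"fingers":1,"x":0,"y":0,"z":0.1,"spin":0},{"fingers":1,"x":0,"y":-0.1,"z":0.2,"spin":0}]'
python3 -m jog '[{"fingers":1,"x":0,"y":-0.1,"z":0,"spin":0},{"fingers":1,"x":0,"y":-0.2,"z":0,"spin":0}]'
python3 -m jog '[{"fingers":1,"x":0,"y":-0.1,"z":0,"spin":0},{"fingers":1,"x":0,"y":-0.2,"z":0,"spin":0}]'
python3 -c "
from h import *
go(.5551,-.0139,.14);print(robot.observe()['torque'])"
```

```text
time: 17.92
tool_pos: [0.548, -0.0118, 0.296]
tool_rot: [-2.438, 1.564, -0.741]
contact_force: [3.8, -6.7, 2.8]
opening: 0.0256
time: 18.18
tool_pos: [0.5483, -0.0101, 0.2959]
tool_rot: [-2.758, 1.564, -1.061]
contact_force: [-0.2, -9.9, 4.6]
opening: 0.0257
time: 18.42
tool_pos: [0.5496, -0.0099, 0.2958]
tool_rot: [3.063, 1.565, -1.523]
contact_force: [-4.0, -8.1, 9.1]
opening: 0.0258
time: 18.68
tool_pos: [0.551, -0.0097, 0.2958]
tool_rot: [2.706, 1.565, -1.88]
contact_force: [-6.1, -7.6, 10.6]
opening: 0.0259
t 18.68 g [ 0.5507 -0.0106  0.1366] jaw 97.3 => x y z [-0.34 -0.39 -0.39] spin 0.0 q6 -1.85 F [-6.1 -7.6 10.6]
[-1.91203354  1.32425439 -0.08569969]
```

```bash
cat > st.py <<'E'
from h import *
s=robot.observe();R=Ro.from_euler('xyz',s['tool_rot']).as_matrix()
t=np.array(s['tool_pos'])+R[:,0]*(robot.pinch_z+.1018)
d=(t[:2]-[.5551,-.0139])*1000;a=np.radians(97)
print('t %.2f tip off mm: tool-y %.1f tool-z %.1f  tipz %.2f  F'%(s['time'],-d@[np.sin(a),-np.cos(a)],d@[np.cos(a),np.sin(a)],t[2]*1000),np.round(s['contact_force'],1))
E
python3 -m jog '[{"fingers":1,"x":-0.3,"y":0,"z":0,"spin":0},{"fingers":1,"x":-0.3,"y":0,"z":0.2,"spin":0},{"fingers":1,"x":-0.3,"y":0.1,"z":0.3,"spin":0},{"fingers":1,"x":-0.3,"y":0.1,"z":0.3,"spin":0}]'
python3 st.py
```

```text
time: 19.18
tool_pos: [0.55, -0.0044, 0.2977]
tool_rot: [1.243, 1.57, 2.94]
contact_force: [0.8, -1.5, -4.6]
opening: 0.0259
t 19.18 tip off mm: tool-y 4.1 tool-z 10.1  tipz 36.73  F [ 0.8 -1.5 -4.6]
```

```bash
python3 -m jog '[{"fingers":1,"x":0,"y":0.1,"z":-0.3,"spin":0},{"fingers":1,"x":0,"y":0.1,"z":-0.6,"spin":0},{"fingers":1,"x":0.1,"y":0.1,"z":-0.6,"spin":0},{"fingers":1,"x":0.2,"y":0.1,"z":-0.6,"spin":0},{"fingers":1,"x":0.25,"y":0.1,"z":-0.6,"spin":0}]';python3 st.py
```

```text
time: 19.8
tool_pos: [0.5499, -0.0104, 0.2964]
tool_rot: [-1.16, 1.57, 0.537]
contact_force: [-2.2, 4.3, 6.1]
opening: 0.0256
t 19.80 tip off mm: tool-y 4.5 tool-z 4.2  tipz 35.36  F [-2.2  4.3  6.1]
```

```bash
python3 -m jog '[{"fingers":1,"x":-0.25,"y":0,"z":0,"spin":0},{"fingers":1,"x":-0.25,"y":-0.3,"z":0.1,"spin":0},{"fingers":1,"x":-0.25,"y":-0.5,"z":0.1,"spin":0},{"fingers":1,"x":-0.1,"y":-0.5,"z":0.1,"spin":0},{"fingers":1,"x":0,"y":-0.5,"z":0.1,"spin":0}]';python3 st.py
python3 -m jog '[{"fingers":1,"x":-0.25,"y":0,"z":0,"spin":0},{"fingers":1,"x":-0.25,"y":-0.3,"z":0,"spin":0},{"fingers":1,"x":-0.25,"y":-0.5,"z":0,"spin":0},{"fingers":1,"x":-0.1,"y":-0.5,"z":0,"spin":0},{"fingers":1,"x":0,"y":-0.5,"z":0,"spin":0}]';python3 st.py
```

```text
time: 20.42
tool_pos: [0.5547, -0.0092, 0.2965]
tool_rot: [-2.574, 1.57, -0.877]
contact_force: [-7.1, 1.2, 10.9]
opening: 0.026
t 20.43 tip off mm: tool-y -0.2 tool-z 4.7  tipz 35.49  F [-7.1  1.2 10.9]
time: 21.05
tool_pos: [0.5599, -0.0084, 0.2966]
tool_rot: [-1.752, 1.57, -0.056]
contact_force: [-4.3, 0.6, 10.4]
opening: 0.0257
t 21.05 tip off mm: tool-y -5.7 tool-z 4.8  tipz 35.55  F [-4.3  0.6 10.4]
```

```bash
python3 -m jog '[{"fingers":1,"x":-0.25,"y":0,"z":0,"spin":0},{"fingers":1,"x":-0.25,"y":0.1,"z":-0.3,"spin":0},{"fingers":1,"x":-0.25,"y":0.1,"z":-0.5,"spin":0},{"fingers":1,"x":-0.1,"y":0.1,"z":-0.5,"spin":0},{"fingers":1,"x":0,"y":0.1,"z":-0.5,"spin":0}]';python3 st.py
python3 -m jog '[{"fingers":1,"x":-0.25,"y":0,"z":0,"spin":0},{"fingers":1,"x":-0.25,"y":0,"z":-0.3,"spin":0},{"fingers":1,"x":-0.25,"y":0,"z":-0.5,"spin":0},{"fingers":1,"x":-0.1,"y":0,"z":-0.5,"spin":0},{"fingers":1,"x":0,"y":0,"z":-0.5,"spin":0}]';python3 st.py
```

```text
time: 21.68
tool_pos: [0.5595, -0.0135, 0.2966]
tool_rot: [-1.643, 1.57, 0.054]
contact_force: [-3.5, 4.3, 9.1]
opening: 0.0255
t 21.68 tip off mm: tool-y -4.7 tool-z -0.1  tipz 35.57  F [-3.5  4.3  9.1]
time: 22.3
tool_pos: [0.5601, -0.0186, 0.2966]
tool_rot: [-1.938, 1.57, -0.241]
contact_force: [-3.7, 3.9, 10.2]
opening: 0.0258
t 22.30 tip off mm: tool-y -4.7 tool-z -5.4  tipz 35.56  F [-3.7  3.9 10.2]
```

```bash
python3 -m jog '[{"fingers":1,"x":-0.25,"y":0,"z":0,"spin":0},{"fingers":1,"x":-0.25,"y":0.3,"z":0,"spin":0},{"fingers":1,"x":-0.25,"y":0.5,"z":0,"spin":0},{"fingers":1,"x":-0.1,"y":0.5,"z":0,"spin":0},{"fingers":1,"x":0,"y":0.5,"z":0,"spin":0}]';python3 st.py
python3 -m jog '[{"fingers":1,"x":-0.25,"y":0,"z":0,"spin":0},{"fingers":1,"x":-0.25,"y":0.3,"z":0,"spin":0},{"fingers":1,"x":-0.25,"y":0.5,"z":0,"spin":0},{"fingers":1,"x":-0.1,"y":0.5,"z":0,"spin":0},{"fingers":1,"x":0,"y":0.5,"z":0,"spin":0}]';python3 st.py
```

```text
time: 22.92
tool_pos: [0.5551, -0.0193, 0.2965]
tool_rot: [-2.126, 1.57, -0.429]
contact_force: [-2.5, 0.8, 8.8]
opening: 0.0256
t 22.93 tip off mm: tool-y 0.4 tool-z -5.5  tipz 35.52  F [-2.5  0.8  8.8]
time: 23.55
tool_pos: [0.5501, -0.0198, 0.2964]
tool_rot: [-1.906, 1.57, -0.209]
contact_force: [-1.3, 1.6, 9.7]
opening: 0.0258
t 23.55 tip off mm: tool-y 5.5 tool-z -5.3  tipz 35.41  F [-1.3  1.6  9.7]
```

```bash
python3 -m jog '[{"fingers":1,"x":-0.25,"y":0,"z":0,"spin":0},{"fingers":1,"x":-0.25,"y":0,"z":0.3,"spin":0},{"fingers":1,"x":-0.25,"y":0,"z":0.5,"spin":0},{"fingers":1,"x":-0.1,"y":0,"z":0.5,"spin":0},{"fingers":1,"x":0,"y":0,"z":0.5,"spin":0}]';python3 st.py
python3 - <<'E'
from h import *
p=robot.read_camera('wrist');cv2.imwrite('pics/w7.png',p['color'][:,:,::-1])
E
```

```text
time: 24.18
tool_pos: [0.5493, -0.0149, 0.2957]
tool_rot: [2.22, 1.571, -2.366]
contact_force: [0.1, -4.0, 0.8]
opening: 0.0259
t 24.18 tip off mm: tool-y 5.9 tool-z -0.3  tipz 34.73  F [ 0.1 -4.   0.8]
```

View pics/w7.png

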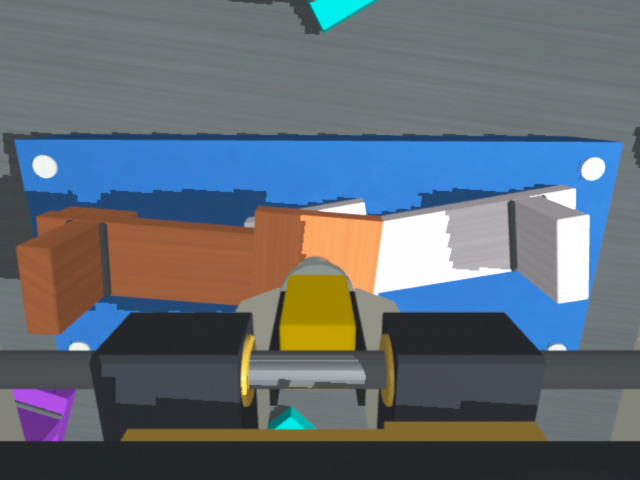

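The wrist view shows the pin standing through the copper eye, with the brackets flat. At tool-y 5.9, z −0.3 the tip sits lower (34.7 mm) with little force, so this is probably the hole. Pressing gently.

```bash
python3 -m jog '[{"fingers":1,"x":0.05,"y":0,"z":0,"spin":0},{"fingers":1,"x":0.1,"y":0,"z":0,"spin":0},{"fingers":1,"x":0.1,"y":0,"z":0,"spin":0}]';python3 st.py
python3 -m jog '[{"fingers":1,"x":0.05,"y":0,"z":-0.1,"spin":0},{"fingers":1,"x":0.05,"y":0,"z":-0.1,"spin":0}]';python3 st.py
```

```text
time: 24.6
tool_pos: [0.5493, -0.0148, 0.2951]
tool_rot: [-2.288, 1.571, -0.592]
contact_force: [-2.0, -2.9, 5.4]
opening: 0.0255
t 24.60 tip off mm: tool-y 5.8 tool-z -0.3  tipz 34.13  F [-2.  -2.9  5.4]
time: 24.85
tool_pos: [0.5494, -0.0153, 0.2947]
tool_rot: [-0.045, 1.569, 1.652]
contact_force: [-2.4, -1.2, 6.9]
opening: 0.0258
t 24.85 tip off mm: tool-y 5.9 tool-z -0.4  tipz 33.66  F [-2.4 -1.2  6.9]
```

```bash
python3 -m jog '[{"fingers":1,"x":0.03,"y":0,"z":-0.1,"spin":0},{"fingers":1,"x":0.03,"y":0,"z":-0.1,"spin":0}]';python3 st.py
python3 -m jog '[{"fingers":1,"x":0.03,"y":0.1,"z":0,"spin":0},{"fingers":1,"x":0.03,"y":0.1,"z":0,"spin":0}]';python3 st.py
```

```text
time: 25.1
tool_pos: [0.5494, -0.0158, 0.2944]
tool_rot: [0.066, 1.568, 1.762]
contact_force: [-3.0, 2.2, 7.4]
opening: 0.0263
t 25.10 tip off mm: tool-y 6.0 tool-z -0.5  tipz 33.41  F [-3.   2.2  7.4]
time: 25.35
tool_pos: [0.5487, -0.0158, 0.2943]
tool_rot: [-0.577, 1.568, 1.119]
contact_force: [-1.5, 2.6, 7.1]
opening: 0.0258
t 25.35 tip off mm: tool-y 6.2 tool-z -0.5  tipz 33.34  F [-1.5  2.6  7.1]
```

```bash
python3 -m jog '[{"fingers":1,"x":0.03,"y":0.1,"z":0.05,"spin":0},{"fingers":1,"x":0.03,"y":0.1,"z":0.05,"spin":0}]';python3 st.py
python3 -m jog '[{"fingers":1,"x":0.03,"y":0.1,"z":0,"spin":0},{"fingers":1,"x":0.03,"y":0.1,"z":0,"spin":0}]';python3 st.py
```

```text
time: 25.6
tool_pos: [0.548, -0.0157, 0.2941]
tool_rot: [-1.065, 1.568, 0.632]
contact_force: [0.9, 1.8, 6.1]
opening: 0.026
t 25.60 tip off mm: tool-y 6.5 tool-z -0.5  tipz 33.13  F [0.9 1.8 6.1]
time: 25.85
tool_pos: [0.547, -0.0159, 0.2933]
tool_rot: [-1.041, 1.568, 0.655]
contact_force: [3.1, 4.1, 3.1]
opening: 0.0257
t 25.85 tip off mm: tool-y 7.6 tool-z -0.6  tipz 32.33  F [3.1 4.1 3.1]
```

```bash
python3 -m jog '[{"fingers":1,"x":0.05,"y":0,"z":0.1,"spin":0},{"fingers":1,"x":0.1,"y":0,"z":0.1,"spin":0}]';python3 st.py
python3 -m jog '[{"fingers":1,"x":0.05,"y":0,"z":0,"spin":0},{"fingers":1,"x":0.1,"y":0,"z":0,"spin":0}]';python3 st.py
```

```text
time: 26.1
tool_pos: [0.547, -0.0154, 0.2928]
tool_rot: [-1.592, 1.568, 0.105]
contact_force: [1.2, 1.7, 8.5]
opening: 0.0257
t 26.10 tip off mm: tool-y 7.7 tool-z -0.5  tipz 31.82  F [1.2 1.7 8.5]
time: 26.35
tool_pos: [0.5469, -0.0154, 0.2923]
tool_rot: [-1.551, 1.568, 0.146]
contact_force: [1.4, 2.0, 4.9]
opening: 0.0257
t 26.35 tip off mm: tool-y 7.7 tool-z -0.5  tipz 31.28  F [1.4 2.  4.9]
```

```bash
python3 -m jog '[{"fingers":1,"x":0.1,"y":0,"z":0.05,"spin":0},{"fingers":1,"x":0.2,"y":0,"z":0.05,"spin":0},{"fingers":1,"x":0.3,"y":0,"z":0.05,"spin":0}]';python3 st.py
python3 -m jog '[{"fingers":1,"x":0.1,"y":0,"z":0,"spin":0},{"fingers":1,"x":0.2,"y":0,"z":0,"spin":0}]';python3 st.py
```

```text
time: 26.72
tool_pos: [0.5465, -0.015, 0.2878]
tool_rot: [-0.555, 1.57, 1.142]
contact_force: [2.1, 1.9, 3.0]
opening: 0.0259
t 26.73 tip off mm: tool-y 8.6 tool-z -0.0  tipz 26.82  F [2.1 1.9 3. ]
time: 26.98
tool_pos: [0.5465, -0.0151, 0.286]
tool_rot: [-0.731, 1.57, 0.966]
contact_force: [3.4, 2.3, 4.3]
opening: 0.026
t 26.98 tip off mm: tool-y 8.6 tool-z -0.0  tipz 24.99  F [3.4 2.3 4.3]
```

```bash
python3 -m jog '[{"fingers":1,"x":0.15,"y":-0.03,"z":0.03,"spin":0},{"fingers":1,"x":0.3,"y":-0.05,"z":0.03,"spin":0},{"fingers":1,"x":0.45,"y":-0.05,"z":0.03,"spin":0},{"fingers":1,"x":0.6,"y":-0.05,"z":0.03,"spin":0}]';python3 st.py
python3 -m jog '[{"fingers":1,"x":0.15,"y":0,"z":0,"spin":0},{"fingers":1,"x":0.3,"y":0,"z":0,"spin":0},{"fingers":1,"x":0.4,"y":0,"z":0,"spin":0}]';python3 st.py
```

```text
time: 27.48
tool_pos: [0.5468, -0.0148, 0.2799]
tool_rot: [1.214, 1.571, 2.911]
contact_force: [2.1, 1.8, 4.0]
opening: 0.0255
t 27.48 tip off mm: tool-y 8.4 tool-z 0.1  tipz 18.89  F [2.1 1.8 4. ]
time: 27.85
tool_pos: [0.5469, -0.0148, 0.2759]
tool_rot: [0.39, 1.571, 2.087]
contact_force: [0.7, 1.4, 4.1]
opening: 0.0259
t 27.85 tip off mm: tool-y 8.3 tool-z 0.1  tipz 14.91  F [0.7 1.4 4.1]
```

```bash
python3 -m jog '[{"fingers":1,"x":0.1,"y":0,"z":0,"spin":0},{"fingers":1,"x":0.2,"y":0,"z":0,"spin":0},{"fingers":1,"x":0.25,"y":0,"z":0,"spin":0}]';python3 st.py
python3 -m jog '[{"fingers":1,"x":0.05,"y":0,"z":0,"spin":0},{"fingers":1,"x":0.1,"y":0,"z":0,"spin":0}]';python3 st.py
```

```text
time: 28.22
tool_pos: [0.5469, -0.0148, 0.2735]
tool_rot: [-0.518, 1.571, 1.179]
contact_force: [2.3, 1.2, 4.1]
opening: 0.0258
t 28.23 tip off mm: tool-y 8.2 tool-z 0.1  tipz 12.48  F [2.3 1.2 4.1]
time: 28.48
tool_pos: [0.5469, -0.0148, 0.2727]
tool_rot: [-1.32, 1.571, 0.377]
contact_force: [0.4, 1.7, 9.7]
opening: 0.026
t 28.48 tip off mm: tool-y 8.2 tool-z 0.1  tipz 11.75  F [0.4 1.7 9.7]
```

```bash
python3 -m jog '[{"fingers":1,"x":0.05,"y":0,"z":0,"spin":0},{"fingers":1,"x":0.08,"y":0,"z":0,"spin":0}]';python3 st.py
python3 -m jog '[{"fingers":0.9,"x":0,"y":0,"z":0,"spin":0},{"fingers":0.6,"x":-0.1,"y":0,"z":0,"spin":0},{"fingers":0.4,"x":-0.1,"y":0,"z":0,"spin":0},{"fingers":0.4,"x":-0.1,"y":0,"z":0,"spin":0},{"fingers":0.3,"x":-0.1,"y":0,"z":0,"spin":0}]'
python3 -m jog '[{"fingers":0.3,"x":-1.5,"y":0,"z":0,"spin":0},{"fingers":0.3,"x":-4,"y":0,"z":0,"spin":0},{"fingers":0.3,"x":-8,"y":0,"z":0,"spin":0},{"fingers":0.3,"x":-12,"y":0,"z":0,"spin":0},{"fingers":0.3,"x":-12,"y":0,"z":0,"spin":0}]'
python3 -m jog '[{"fingers":0.3,"x":0,"y":4,"z":0,"spin":0},{"fingers":0.3,"x":0,"y":7,"z":0,"spin":0},{"fingers":0.3,"x":0,"y":7,"z":0,"spin":0}]'
python3 - <<'E'
from h import *
s=robot.observe();p=wview(robot.read_camera('wrist'),s)
q=robot.read_camera('side')
cv2.imwrite('pics/fin.png',cv2.resize(q['color'][180:380,220:450,::-1],None,fx=3,fy=3,interpolation=cv2.INTER_CUBIC))
for n,c in(('w',p),('s',q)):
  print(n,robot.look_for('pin_head',c)[:1])
print(proj(q,(.5467,-.0152,.128)),plane(q,robot.look_for('pin_head',q)[0]['xy'],.128))
E
```

```text
time: 28.72
tool_pos: [0.5469, -0.0148, 0.2727]
tool_rot: [-1.817, 1.57, -0.12]
contact_force: [-1.6, 2.0, 13.7]
opening: 0.026
t 28.73 tip off mm: tool-y 8.1 tool-z 0.1  tipz 11.73  F [-1.6  2.  13.7]
time: 29.35
tool_pos: [0.5468, -0.0148, 0.2724]
tool_rot: [1.371, 1.57, 3.068]
contact_force: [-0.6, 0.6, 0.4]
opening: 0.0607
time: 29.98
tool_pos: [0.5473, -0.0148, 0.3971]
tool_rot: [-1.855, 1.563, -0.159]
contact_force: [-0.1, -0.5, -0.2]
opening: 0.0646
time: 30.35
tool_pos: [0.4759, -0.0236, 0.3927]
tool_rot: [1.205, 1.569, 2.901]
contact_force: [0.4, 0.1, -0.3]
opening: 0.0643
w [{'xy': [316.0, 323.9], 'conf': 0.92}]
s []Traceback (most recent call last):
  File "<stdin>", line 7, in <module>
IndexError: list index out of range
```

View pics/fin.png

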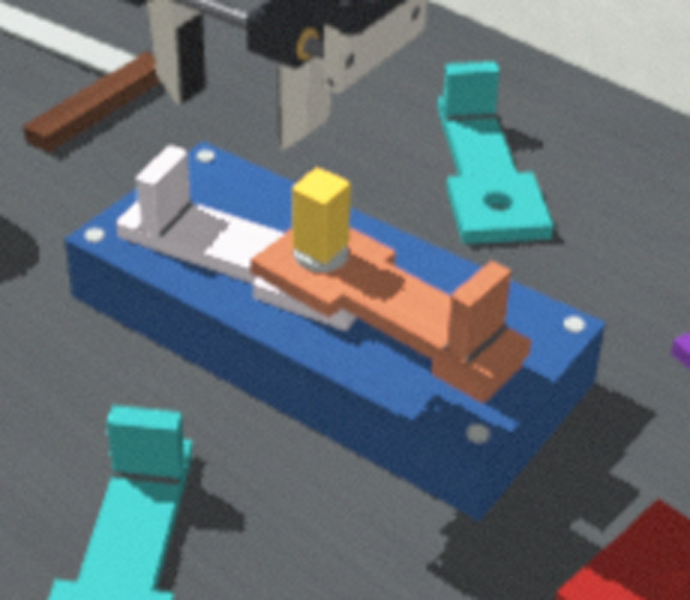

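The final picture shows the pin upright with its collar flat on the copper eye (crop 320,258), both brackets flat, and the gripper clear.

```bash
python3 -c "
from cell import robot
print(robot.hand_in())"
```

```text
the job is handed in; nothing more can be done
None
```

The pin is fully home through both brackets and in the block, released, and the job was handed in at about 30 s of the 72 s allowed. No verdict was reported.

- **What I did:** I moved each bracket by its tab until the holes lined up over the fixture, took the pin from the stand and passed it through both. I then touched down at nine points to find the block's hole, which was about 8 mm from the measured centre along the fixture's −x.
- **Forces:** the largest I read was about 15 N upward at the wrist (roughly 19 N allowing for the pin's weight), against the 40 N limit. I read it only between moves, so brief peaks are not covered.
- **Last checks:**
  - Before release the tip was at about 11.7 mm, against 12 mm for fully home and the 15.5 mm limit. The force rose as the collar seated.
  - The last picture shows the pin upright with its collar flat on the copper bracket, both brackets flat and the gripper clear.
- **Disagreements:**
  - The hole came out about 8 mm off centre where at most 7 mm was stated. I put this down to calibration error, and it is within the 12 mm allowed.
  - The network did not find the pin head in the last side picture, so I had no second measurement of the pin's final position. The wrist camera did see the head, but I did not work out a position from it.
- **Bystanders:** the arm did not go near the can or the try square. It passed above the orange magnet block while taking the pin, and no contact showed in the forces. I did not re-measure any of the three at the end.

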